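# Tip back the power module and slide the inspection mirror under it

### The arm

A 7-joint arm with a two-finger parallel gripper is mounted at the origin on the work surface. World frame = base frame: x ahead of the robot, y to its left, z up, the work surface at z = 0. Lengths are in m, angles in rad, forces in N, time in s.
With the tool pointing down it reaches from about 0.4 to 0.85 m from the base axis. Payload 10.4 kg.
Tool frame: the origin (TCP) lies at the very end of the fingers, on their centre line; the grasp point (between the pads) lies 19 mm behind it (manip.grip_depth is the distance from the TCP to the grasp point, in m); z points along the fingers, y is the direction in which the jaws open and shut (so a half turn about z gives the same grasp; the last joint's range is limited). The gripper opens to 85 mm and grips with 20 to 120 N. Pads are 22 mm wide; open, the fingers measure 114 mm over their backs; the gripper's body (76 mm by 85 mm) begins 54 mm behind the grasp point. The pads swing forward as they close: fully open they stand 13 mm farther back than shut.
Start: joints at [1.276, 0.332, -0.065, 1.46, 0.022, 1.35, -0.088], TCP at [0.168, -0.602, 0.231] pointing down, gripper open.
Joint ranges: [-2.6, 2.6], [-0.5, 2.12], [-1.47, 1.34], [0.16, 2.42], [-1.27, 4.41], [0.06, 2.06], [-2.6, 2.6]. Speed limits (rad/s): [2.22, 2.22, 2.79, 2.79, 3.14, 3.14, 3.14].

### API

Orientations are given as a unit quaternion [x, y, z, w].
In Python, from workcell import manip gives the robot as it stands.
- The arm moves only by the tool step_arm, never from a script. Its argument "motion" is a list of rows, each a list of 6 numbers: the shift along the tool's x, y, z in mm, then the turn, a rotation vector about the tool's x, y, z in degrees. A call has 1 to 20 rows; each row shifts and turns the pose as measured when the row begins, along the tool's axes as they then stand; what a row does not reach is not made up. A row lasts 1/8 s, in which the tool goes at most 62.5 mm and 10.7 degrees, less where a joint would pass 70% of its speed; a pose out of reach is approached as far as the arm can. A call with a gripper value outside its range is refused whole. "jaw" is the finger opening in mm, from 0 to 85.4, set as the call begins (left out, the last holds). The fingers move at their own pace and stop on an object; "force" is the grip in N (left out, the last holds). Time passes only in rows, so rows that do not move let the fingers close. It gives the time, the measured TCP pose, the force and the opening at its end, in the units of the state.
- manip.get_obs(): the state, without advancing time (a new reading comes with each control period).
- manip.camera(name): name is "scene" or "top" or "wrist"; returns the picture (480x640x3 uint8, blue, green, red); there is no depth.
- manip.camera_info(name): a dict with "camera_matrix" (3x3 intrinsics, pixels), "R" (3x3) and "t" (3): a world point X has camera coordinates R X + t. Camera axes: x right, y down, z forward; pixel columns grow to the right and rows downward; lengths in m; the calibration is good to about 2 mm. The wrist camera is an equidistant fisheye: a pixel r from the principal point sees the ray r / f radians off the axis. A picture is of the moment at which its call begins: read the wrist's pose just before it. camera_info takes no time and is no camera call; for the wrist camera it gives the pose at the moment of the call.
- manip.hand_in(): hands the job in, once; it reports no verdict.
The state is a dict: "clock": time; "joint_pos": joint angles; "joint_velocities": joint speeds; "tau": joint torques, N m; "position": TCP position; "ee_rot": TCP orientation; "ft_force": force on the tool from outside, world axes, zero at the start; "torque": the same for the moment, N m; "grip_width": opening from 0.0 (shut) to 1.0 (fully open).
Only numpy, scipy, OpenCV 4.12 (cv2) and the standard library are available. Lean on these libraries where they do the work, as an engineer would, in place of code of your own. Each camera call takes 0.05 s, during which the arm holds its last target.

### The job

The tall power module has to have its underside inspected: tip it back on its rear bottom edge until it lies against the sloping rest behind it, and leave it leaning there. Then slide the flat inspection mirror, blade first, under the module's raised front edge, centred and square to it, with the blade's front edge about three centimetres in, lying flat on the bench. Leave the squat module where it stands.

Things in the scene. Friction and masses are not known exactly. Their poses are not given: they have to be found in the camera images.
- tall_module: Loose upright aluminium box with black top cap, 70 deep (x) x 100 wide (y) x 150 tall, 0.4-0.8 kg. Origin: centre of underside. Rear face (+x) is 2 mm before the rest's foot; front is -x. Balances on its rear edge at 25 deg; pushed further it falls back on the rest and stays, at 40 deg, its front bottom edge then 45 mm above the bench and 54 mm (level) before the foot line.
- rest: Fixed stand: a black rubber-faced board, 130 mm wide (own y), 130 mm long up the slope, leaning back (to own +x) 40 degrees from vertical; top 100 mm above the bench. Origin: middle of the foot line where the board's front meets the bench. Own +x points level from the module back into the rest; z up.
- mirror: Loose flat black blade with bright steel top, 124 long (x) x 60 wide (y) x 4 mm thick, 0.12 kg, lying on the bench before the module. Upright grey grip tab at its rear: 34 long (x), 12 thick (y), top 45 mm above the bench. Origin: on the underside, below the tab's middle. +x points to the blade's front edge, 107 mm ahead of the origin; the rear end is 17 mm behind.
- squat_module: Bystander: a module of the same make and footprint (70 x 100 mm) but only 60 mm tall, standing alone with no rest behind it. To be left alone. Origin: centre of its underside.

How it is judged:
On the way, in this order (a step that is already met when the one before it is completed fails the run):
1. the tall module is tipped back and leans on the rest (angle between tall_module's own z axis and vertical above 0.6 rad and contact force between tall_module and rest above 0.1 N), for 0.3 s.
2. the mirror's blade is under the raised front edge (angle between tall_module's own z axis and vertical above 0.6 rad and x of mirror in the frame of rest above -0.147 m), for 0.2 s.
At the end, for the whole second after the job is handed in: Module at rest on the sloping board, tipped 34-46 deg, its rear edge at the board's foot (20 mm along, 30 mm sideways, 11 deg). Mirror flat on the bench, still, its front edge at least 14 mm in under the module's raised edge, tab within 20 mm of the module's middle, square within 12 deg (all of step 2 and angle between tall_module's own z axis and vertical below 0.8 rad and x of tall_module in the frame of rest between -0.047 and -0.007 m and y of tall_module in the frame of rest between -0.03 and 0.03 m and angle between the y axis of tall_module and the y axis of rest, either way round below 0.2 rad and x of mirror in the frame of rest below -0.09 m and y of mirror in the frame of tall_module between -0.02 and 0.02 m and angle between the y axis of mirror and the y axis of tall_module, either way round below 0.21 rad and angle between mirror's own z axis and vertical below 0.1 rad and height (world z) of mirror below 0.008 m and linear speed of each of tall_module, mirror below 0.02 m/s); the robot touches nothing.
It fails at once if the squat module is moved more than 30 mm (distance of squat_module from where it was at the start of the episode above 0.03 m).
It also fails if it takes over 45 s, if anything falls off the work surface, if the arm or the gripper's body presses on something with over 40 N, if the wrist force passes 120 N, or if a joint passes its speed limit or range.

## Working session

There is one attempt and no reset: what is moved stays moved. The work goes in short steps, Python scripts to look and compute and a tool call to move; the robot and the scene stay as the last step left them, time stands still between calls to the robot, and variables do not carry over. Pictures are saved under pics/ and viewed, and the job is handed in when it is done.

Besides the shell and the picture viewer there is one more tool, called after "Emit:" as name([rows], argument=value, ...), one row to a line, values as JSON. step_arm: Moves the arm, as the interface text tells. Its arguments: {"type":"object","properties":{"motion":{"type":"array"},"jaw":{"type":"number"},"force":{"type":"number"}},"required":["motion"]}

```bash
mkdir -p pics; ls; python3 - <<'E'
from workcell import manip
import cv2
o=manip.get_obs(); print({k:(o[k]) for k in o})
print(manip.grip_depth)
for n in ("scene","top","wrist"):
    i=manip.camera_info(n); print(n,i)
for n in ("scene","top"):
    cv2.imwrite(f"pics/{n}0.png",manip.camera(n))
E
```

```text
pics
{'clock': 0.0, 'joint_pos': array([ 1.27639847,  0.33286657, -0.0646952 ,  1.46096013,  0.0216015 ,
        1.34990108, -0.08850588]), 'joint_velocities': array([ 1.02025789e-03, -5.62522214e-04, -9.87797325e-04,  1.87576666e-03,
        3.38730230e-05, -1.69375574e-03,  5.79195818e-04]), 'tau': array([ 8.91255077e-04, -6.25453520e+01,  4.94051341e-02, -3.91607666e+01,
        1.62653049e-02,  9.91256355e-03,  5.63912693e-05]), 'position': array([ 0.16767752, -0.60168823,  0.23051025]), 'ee_rot': array([ 9.90778922e-01,  1.35486569e-01, -1.32508160e-04, -7.07491568e-04]), 'ft_force': array([ 0.4166735 , -0.39884923, -0.54099415]), 'torque': array([-0.02564411,  0.03694233, -0.03966071]), 'grip_width': 0.9997017492488058}
0.0187
scene {'camera_matrix': array([[443.51158116,   0.        , 319.98242719],
       [  0.        , 443.51158116, 236.99095421],
       [  0.        ,   0.        ,   1.        ]]), 'R': array([[ 4.83215194e-01,  8.75501288e-01, -7.54935048e-04],
       [ 7.73467553e-01, -4.27303418e-01, -4.68144991e-01],
       [-4.10184129e-01,  2.25630855e-01, -8.83651344
[... 194 characters left out ...]
  0.        ,   0.        ,   1.        ]]), 'R': array([[-1.15892678e-02, -9.99932375e-01, -9.66609457e-04],
       [-9.88310954e-01,  1.16015186e-02, -1.52009420e-01],
       [ 1.52010355e-01, -8.06367164e-04, -9.88378572e-01]]), 't': array([0.0321969 , 0.56776306, 1.30667893])}
wrist {'camera_matrix': array([[371.64829954,   0.        , 325.95085161],
       [  0.        , 371.64829954, 242.15313658],
       [  0.        ,   0.        ,   1.        ]]), 'R': array([[ 2.69298683e-01, -9.63056683e-01, -2.11088919e-04],
       [-9.14836802e-01, -2.55883476e-01,  3.12405622e-01],
       [-3.00918336e-01, -8.39373106e-02, -9.49948779e-01]]), 't': array([-0.62473966, -0.03945972,  0.38014512])}
```

View pics/scene0.png

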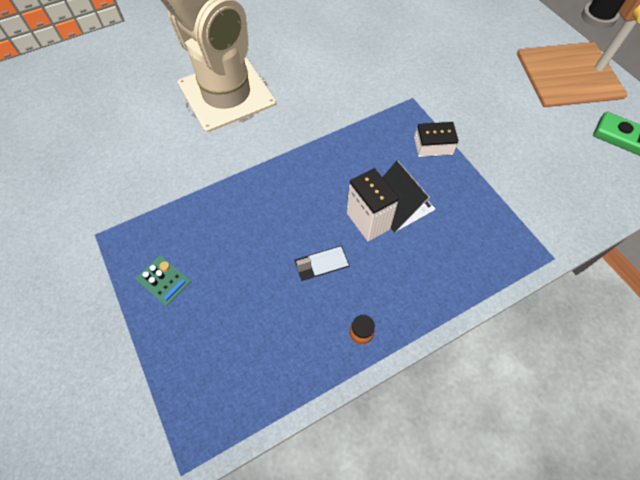

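View pics/top0.png

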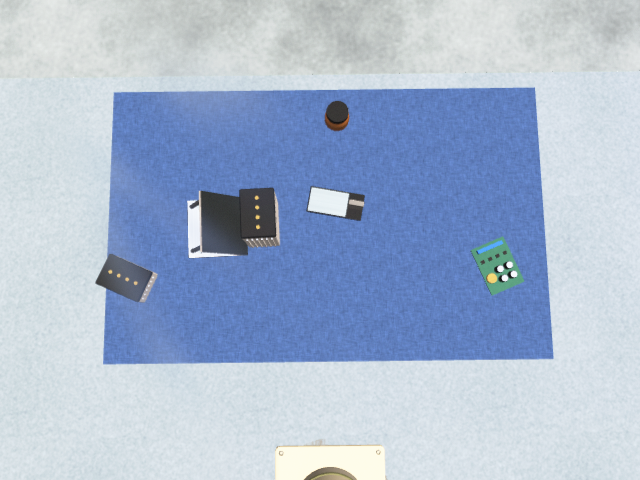

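```bash
python3 - <<'E'
import cv2
a=cv2.imread("pics/top0.png")
cv2.imwrite("pics/c1.png",cv2.resize(a[175:270,180:380],None,fx=4,fy=4,interpolation=cv2.INTER_CUBIC))
b=cv2.imread("pics/scene0.png")
cv2.imwrite("pics/c2.png",cv2.resize(b[150:290,285:445],None,fx=4,fy=4,interpolation=cv2.INTER_CUBIC))
E
```

```text
(no output)
```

View pics/c1.png

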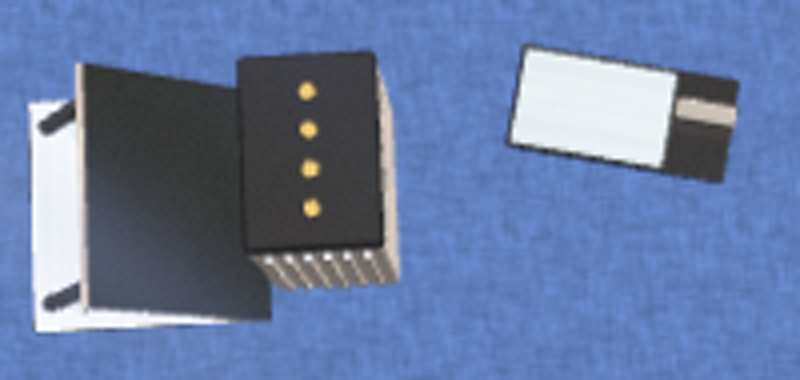

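View pics/c2.png

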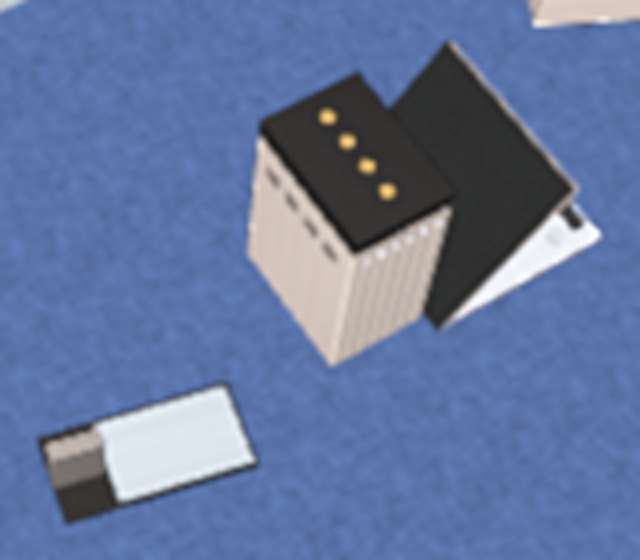

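```bash
cat > h.py <<'E'
import numpy as np, cv2
from scipy.optimize import least_squares
from workcell import manip
def proj(n,X):
    i=manip.camera_info(n);K=i["camera_matrix"]
    c=np.atleast_2d(X)@i["R"].T+i["t"]; return c[:,:2]/c[:,2:]*[K[0,0],K[1,1]]+[K[0,2],K[1,2]]
def fit(obs,x0):
    # obs: list (cam, local pt, pixel); pose x,y,yaw
    def f(p):
        c,s=np.cos(p[2]),np.sin(p[2]);r=[]
        for n,l,px in obs:
            X=[p[0]+c*l[0]-s*l[1],p[1]+s*l[0]+c*l[1],l[2]]
            r+=list(proj(n,X)[0]-px)
        return r
    q=least_squares(f,x0); return q.x,np.round(q.fun.reshape(-1,2),1)
E
python3 - <<'E'
from h import *
T=lambda u,v:np.array([u/4+180,v/4+175]); S=lambda u,v:np.array([u/4+285,v/4+150])
# world: module rear toward +y => yaw ~ +90deg; local y -> world -x
m=[("top",(.035,.05,.15),T(244,250)),("top",(.035,-.05,.15),T(238,60)),("top",(-.035,-.05,.15),T(373,52)),("top",(-.035,.05,.15),T(384,247)),
("scene",(-.035,.05,.15),S(260,125)),("scene",(.035,.05,.15),S(358,73)),("scene",(.035,-.05,.15),S(456,192)),("scene",(-.035,-.05,.15),S(357,250)),("scene",(-.035,-.05,0),S(333,366))]
print("module",*fit(m,[.6,.1,1.57]))
dx=.13*np.sin(np.radians(40))
r=[("top",(dx,-.065,.1),T(78,63)),("top",(dx,.065,.1),T(86,308)),("top",(0,.065,0),T(271,320)),
("scene",(dx,.065,.1),S(450,43)),("scene",(dx,-.065,.1),S(577,188)),("scene",(0,-.065,0),S(437,328))]
print("rest",*fit(r,[.6,.15,1.57]))
mi=[("top",(.107,-.03,.004),T(524,45)),("top",(.107,.03,.004),T(508,145)),("top",(-.017,-.03,.004),T(740,80)),("top",(-.017,.03,.004),T(722,183)),
("scene",(.107,.03,.004),S(228,382)),("scene",(.107,-.03,.004),S(257,463)),("scene",(-.017,-.03,.004),S(68,522)),("scene",(-.017,.03,.004),S(40,438))]
print("mirror",*fit(mi,[.6,-.05,1.57]))
E
```

```text
module [0.59303056 0.14026336 1.61786563] [[-0.  -0.3]
 [-0.5 -1.6]
 [ 0.3 -1.6]
 [-0.  -1.5]
 [-1.  -1.8]
 [-0.7 -1.6]
 [ 0.1 -0.9]
 [-0.6 -1.6]
 [-0.9  0.3]]
rest [0.58914513 0.17973894 1.61656271] [[ 0.3 -0.8]
 [ 0.1 -0.8]
 [-0.6 -0.5]
 [-0.8 -1.5]
 [-0.6 -0.8]
 [ 0.1  0. ]]
mirror [ 0.6310894  -0.06641643  1.38702615] [[-0.3 -1.2]
 [-0.9 -0.5]
 [-0.3 -0.7]
 [-0.  -0.7]
 [-0.9 -0.9]
 [ 0.1 -0.4]
 [-1.  -0.3]
 [-1.2 -0.7]]
```

```bash
cat >> h.py <<'E'
from scipy.spatial.transform import Rotation as Ro
def plan(P,yaw_y,N):
    """tool down, tool y axis at world angle yaw_y (deg); rows"""
    o=manip.get_obs(); p=np.array(o["position"]); R=Ro.from_quat(o["ee_rot"])
    a=np.radians(yaw_y); y=np.array([np.cos(a),np.sin(a),0]); z=np.array([0,0,-1.]); x=np.cross(y,z)
    T=Ro.from_matrix(np.c_[x,y,z]); rv=(R.inv()*T).as_rotvec()
    d=(np.array(P)-p)/N
    print("pos",p.round(4),"F",np.round(o["ft_force"],1),"t",o["clock"],"g",round(o["grip_width"],3))
    for k in range(N):
        Rk=R*Ro.from_rotvec(rv*k/N)
        print([float(round(v,1)) for v in np.r_[Rk.inv().apply(d)*1000,np.degrees(rv/N)]],end=",\n")
E
python3 -c "
from h import *
plan((.5955,.0666,.23),2.7,16)"
```

```text
pos [ 0.1677 -0.6017  0.2306] F [ 0.3  0.6 -0.2] t 0.1 g 0.998
[37.0, -33.1, 0.1, -0.0, -0.0, -4.8],
[39.6, -29.8, 0.1, -0.0, -0.0, -4.8],
[42.0, -26.4, 0.1, -0.0, -0.0, -4.8],
[44.1, -22.8, 0.1, -0.0, -0.0, -4.8],
[45.8, -19.0, 0.1, -0.0, -0.0, -4.8],
[47.2, -15.1, 0.1, -0.0, -0.0, -4.8],
[48.3, -11.1, 0.1, -0.0, -0.0, -4.8],
[49.1, -7.0, 0.1, -0.0, -0.0, -4.8],
[49.5, -2.8, 0.0, -0.0, -0.0, -4.8],
[49.6, 1.4, 0.0, -0.0, -0.0, -4.8],
[49.3, 5.5, 0.0, -0.0, -0.0, -4.8],
[48.6, 9.7, 0.0, -0.0, -0.0, -4.8],
[47.7, 13.7, 0.0, -0.0, -0.0, -4.8],
[46.3, 17.7, 0.0, -0.0, -0.0, -4.8],
[44.7, 21.5, 0.0, -0.0, -0.0, -4.8],
[42.7, 25.2, 0.0, -0.0, -0.0, -4.8],
```

Emit:
step_arm([
  [37,-33,0,0,0,-4.8],
  [39.6,-29.8,0,0,0,-4.8],
  [42,-26.4,0,0,0,-4.8],
  [44,-22.8,0,0,0,-4.8],
  [45.8,-19,0,0,0,-4.8],
  [47.2,-15,0,0,0,-4.8],
  [48.3,-11,0,0,0,-4.8],
  [49,-7,0,0,0,-4.8],
  [49.5,-2.8,0,0,0,-4.8],
  [49.6,1.4,0,0,0,-4.8],
  [49.3,5.5,0,0,0,-4.8],
  [48.6,9.7,0,0,0,-4.8],
  [47.7,13.7,0,0,0,-4.8],
  [46.3,17.7,0,0,0,-4.8],
  [44.7,21.5,0,0,0,-4.8],
  [42.7,25.2,0,0,0,-4.8],
], jaw=40)

```text
clock: 2.1
position: [0.5933, 0.0911, 0.2263]
ee_rot: [0.68, 0.733, -0.001, -0.003]
ft_force: [0.9, -0.7, -0.5]
grip_width: 0.472
```

```bash
python3 -c "
from h import *
plan((.5955,.0666,.122),2.7,4)"
```

```text
pos [0.5933 0.0911 0.2263] F [ 0.9 -0.7 -0.5] t 2.1 g 0.472
[-6.2, 0.2, 26.1, -0.1, -0.0, 0.4],
[-6.2, 0.2, 26.1, -0.1, -0.0, 0.4],
[-6.2, 0.2, 26.1, -0.1, -0.0, 0.4],
[-6.2, 0.2, 26.1, -0.1, -0.0, 0.4],
```

Emit:
step_arm([
  [-24,1,0,0,0,1],
  [0,0,0,0,0,0.5],
  [0,0,35,0,0,0],
  [0,0,35,0,0,0],
  [0,0,30,0,0,0],
  [0,0,0,0,0,0],
])

```text
clock: 2.85
position: [0.5948, 0.0688, 0.1223]
ee_rot: [0.689, 0.725, -0.002, -0.004]
ft_force: [0.3, -0.1, 0.7]
grip_width: 0.47
```

```bash
python3 -c "
from h import *
plan((.5955,.0666,.122),2.7,1)
import cv2
a=manip.camera('top');b=manip.camera('scene')
cv2.imwrite('pics/p1.png',np.hstack([cv2.resize(a[150:270,180:380],None,fx=2,fy=2),cv2.resize(b[120:240,285:485],None,fx=2,fy=2)]))"
```

```text
pos [0.5948 0.0688 0.1223] F [ 0.3 -0.1  0.7] t 2.85 g 0.47
[-2.2, 0.6, 0.3, -0.5, -0.2, 0.2],
```

View pics/p1.png

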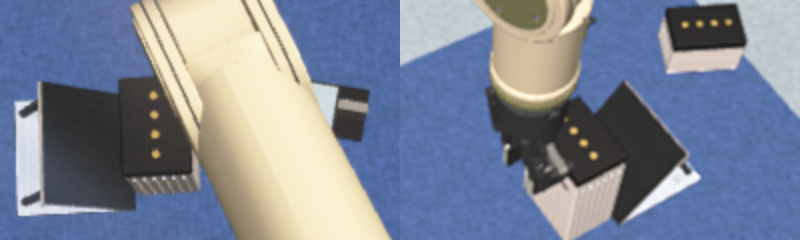

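Emit:
step_arm([
  [10,0,0,0,0,0],
  [10,0,0,0,0,0],
  [8,0,0,0,0,0],
  [8,0,0,0,0,0],
  [8,0,0,0,0,0],
  [8,0,0,0,0,0],
])

```text
clock: 3.7
position: [0.5962, 0.1247, 0.1299]
ee_rot: [0.69, 0.724, 0.002, -0.0]
ft_force: [0.3, -0.8, 2.0]
grip_width: 0.466
```

```bash
python3 -c "
from h import *
plan((.5955,.0666,.122),2.7,1)
import cv2
a=manip.camera('top');b=manip.camera('scene')
cv2.imwrite('pics/p2.png',np.hstack([cv2.resize(a[150:270,180:380],None,fx=2,fy=2),cv2.resize(b[120:240,285:485],None,fx=2,fy=2)]))"
```

```text
pos [0.5962 0.1247 0.1299] F [ 0.3 -0.8  2. ] t 3.7 g 0.466
[-58.0, -3.5, 7.7, 0.2, -0.2, 0.1],
```

View pics/p2.png

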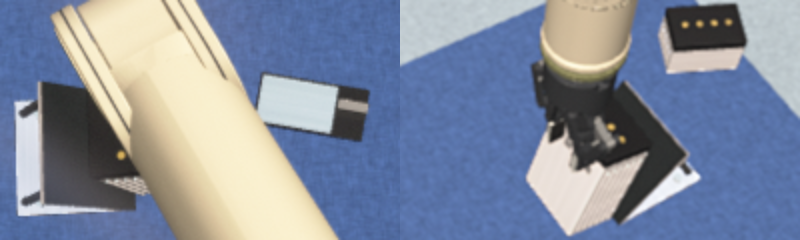

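Emit:
step_arm([
  [6,-0.3,0,0,0,0],
  [6,-0.3,0,0,0,0],
  [5,-0.3,0,0,0,0],
  [5,0,0,0,0,0],
  [5,0,0,0,0,0],
  [5,0,0,0,0,0],
])

```text
clock: 4.55
position: [0.5927, 0.1596, 0.1294]
ee_rot: [0.689, 0.725, 0.002, -0.001]
ft_force: [-0.0, -1.0, -0.3]
grip_width: 0.469
```

```bash
python3 -c "
from h import *
plan((.5955,.0666,.122),2.7,1)
import cv2
a=manip.camera('top');b=manip.camera('scene')
cv2.imwrite('pics/p3.png',np.hstack([cv2.resize(a[150:270,180:380],None,fx=2,fy=2),cv2.resize(b[120:240,285:485],None,fx=2,fy=2)]))"
```

```text
pos [0.5927 0.1596 0.1294] F [-0.  -1.  -0.3] t 4.55 g 0.469
[-93.0, -1.9, 6.9, 0.1, -0.3, 0.2],
```

View pics/p3.png

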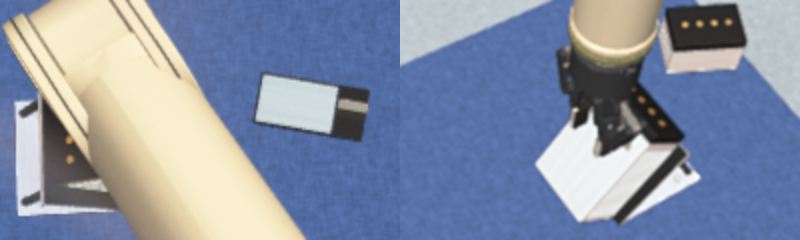

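Emit:
step_arm([
  [-15,0,0,0,0,0],
  [-35,0,-5,0,0,0],
  [-40,0,-10,0,0,4],
  [-45,0,0,0,0,4],
  [-45,0,0,0,0,4],
  [0,0,0,0,0,0],
], jaw=85)

```text
clock: 5.4
position: [0.5916, -0.0332, 0.1436]
ee_rot: [0.765, 0.645, 0.001, -0.001]
ft_force: [0.9, 0.3, -0.2]
grip_width: 0.996
```

```bash
python3 -c "
from h import *
plan((.6311,-.0664,.1),-10.5,3)
import cv2
a=manip.camera('top');b=manip.camera('scene')
cv2.imwrite('pics/top4.png',a);cv2.imwrite('pics/scene4.png',b)
cv2.imwrite('pics/p4.png',np.hstack([cv2.resize(a[160:280,180:380],None,fx=2,fy=2),cv2.resize(b[120:240,285:485],None,fx=2,fy=2)]))
cv2.imwrite('pics/p4b.png',cv2.resize(b[140:280,285:445],None,fx=4,fy=4,interpolation=2))
"
```

```text
pos [ 0.5916 -0.0332  0.1436] F [ 0.9  0.3 -0.2] t 5.4 g 0.996
[-8.7, 14.9, 14.5, 0.0, -0.1, 0.3],
[-8.6, 14.9, 14.5, 0.0, -0.1, 0.3],
[-8.5, 14.9, 14.5, 0.0, -0.1, 0.3],
```

View pics/p4.png

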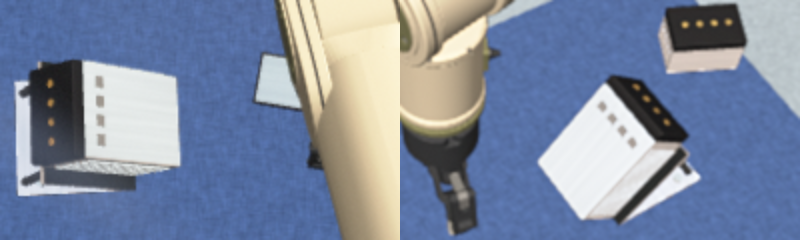

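View pics/p4b.png

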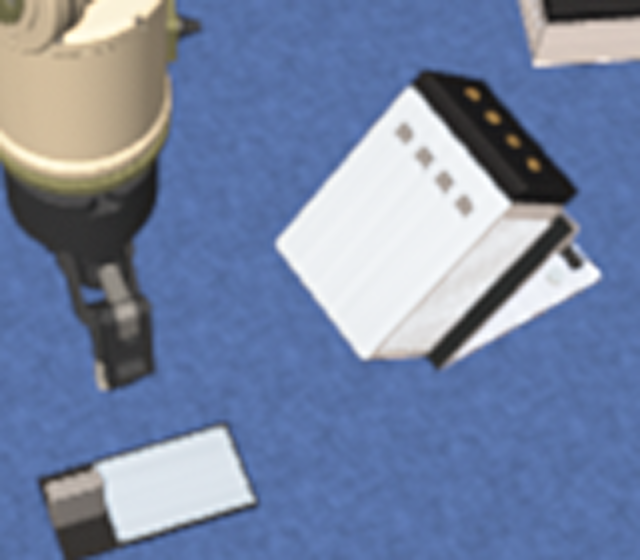

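```bash
python3 -c "
import cv2
a=cv2.imread('pics/top4.png')
cv2.imwrite('pics/p5.png',cv2.resize(a[180:265,180:280],None,fx=6,fy=6,interpolation=2))"
```

```text
(no output)
```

View pics/p5.png

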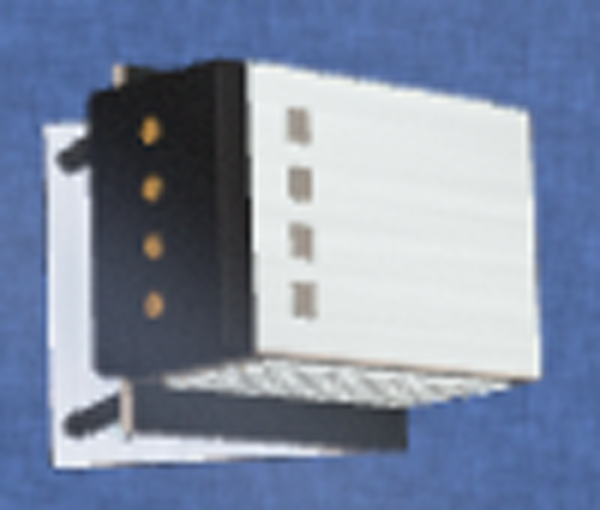

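```bash
python3 - <<'E'
from h import *
T=lambda u,v:np.array([u/6+180,v/6+180]); S=lambda u,v:np.array([u/4+285,v/4+140])
m=[("top",(-.0536,-.05,.045),T(527,110)),("top",(-.0536,.05,.045),T(540,378)),("top",(.0428,-.05,.16),T(215,62)),("top",(.0428,.05,.16),T(222,360)),
("scene",(-.0536,.05,.045),S(277,243)),("scene",(-.0536,-.05,.045),S(362,358)),("scene",(.0428,.05,.16),S(418,72)),("scene",(.0428,-.05,.16),S(522,200))]
p,r=fit(m,[.59,.18,1.617]);print(p,r)
u=np.array([np.cos(p[2]),np.sin(p[2])])
print("mirror goal",p[:2]-.131*u, np.degrees(p[2])-90)
E
```

```text
[0.59107086 0.17747617 1.61198978] [[ 0.5 -0.5]
 [ 0.3  0. ]
 [ 0.2 -1.8]
 [ 0.5 -2.2]
 [-1.5 -0.5]
 [-0.3  0.2]
 [ 0.6 -2.1]
 [ 0.2 -4. ]]
mirror goal [0.59646567 0.0465873 ] 2.3602108042823744
```

Emit:
step_arm([
  [-9,15,14,0,0,0.3],
  [-9,15,14,0,0,0.3],
  [-8,14,14,0,0,0.3],
  [0,0,0,0,0,0],
])

```text
clock: 6.0
position: [0.6322, -0.057, 0.1013]
ee_rot: [0.765, 0.644, 0.003, -0.002]
ft_force: [0.1, 1.2, 0.5]
grip_width: 0.998
```

```bash
python3 - <<'E'
from h import *
plan((.6311,-.0664,.016),-10.5,3)
i=manip.camera_info('wrist')
cv2.imwrite('pics/w1.png',manip.camera('wrist'))
cv2.imwrite('pics/s5.png',cv2.resize(manip.camera('scene')[180:300,250:410],None,fx=4,fy=4,interpolation=2))
E
```

```text
pos [ 0.6322 -0.057   0.1013] F [0.1 1.2 0.5] t 6.0 g 0.998
[-3.3, 0.1, 28.4, 0.0, -0.1, 0.2],
[-3.3, 0.1, 28.4, 0.0, -0.1, 0.2],
[-3.2, 0.2, 28.4, 0.0, -0.1, 0.2],
```

View pics/w1.png

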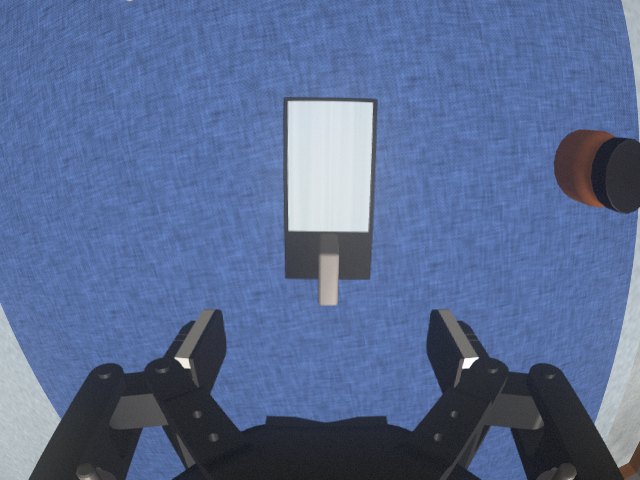

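View pics/s5.png

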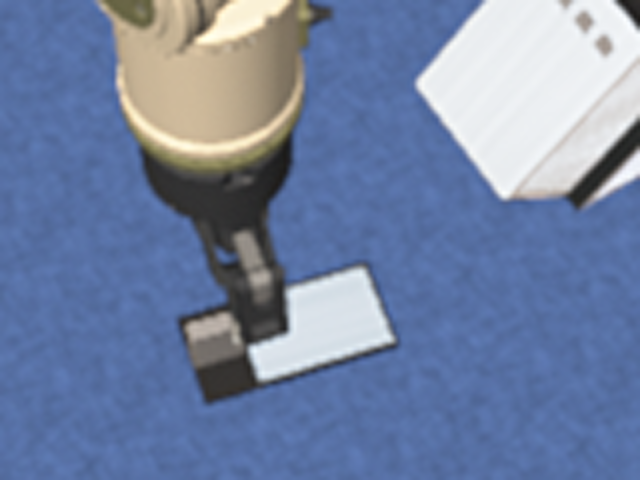

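Emit:
step_arm([
  [-10,0,25,0,0,0],
  [0,0,30,0,0,0],
  [0,0,27,0,0,0],
  [0,0,1,0,0,0],
])

```text
clock: 6.6
position: [0.6321, -0.0609, 0.0226]
ee_rot: [0.762, 0.647, 0.006, 0.0]
ft_force: [-0.5, 0.3, 1.0]
grip_width: 0.995
```

```bash
python3 - <<'E'
from h import *
plan((.6311,-.0664,.018),-10.5,1)
E
```

```text
pos [ 0.6321 -0.0609  0.0226] F [-0.5  0.3  1. ] t 6.6 g 0.995
[-5.6, -0.2, 4.6, 0.5, -0.5, 1.1],
```

Emit:
step_arm([
  [-5.5,0,4.5,0.5,-0.5,1],
  [0,0,0,0,0,0],
])

```text
clock: 6.85
position: [0.6325, -0.0659, 0.0208]
ee_rot: [0.768, 0.64, 0.001, 0.001]
ft_force: [0.5, 0.2, -0.1]
grip_width: 0.992
```

Emit:
step_arm([
  [0,0,0,0,0,0],
  [0,0,0,0,0,0],
  [0,0,0,0,0,0],
  [0,0,0,0,0,0],
  [0,0,0,0,0,0],
  [0,0,0,0,0,0],
], jaw=5, force=30)

```text
clock: 7.6
position: [0.6337, -0.0658, 0.023]
ee_rot: [0.768, 0.64, 0.002, 0.002]
ft_force: [-0.4, -0.0, 1.1]
grip_width: 0.137
```

```bash
python3 - <<'E'
from h import *
plan((.6311,-.0664,.018),-10.5,1)
cv2.imwrite('pics/w2.png',manip.camera('wrist'))
E
```

```text
pos [ 0.6337 -0.0658  0.023 ] F [-0.4 -0.   1.1] t 7.6 g 0.137
[-1.0, -2.5, 5.0, 0.3, -0.0, 0.1],
```

View pics/w2.png

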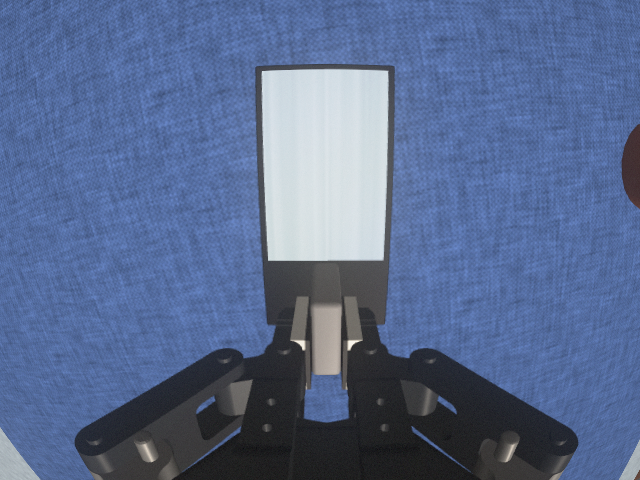

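```bash
python3 - <<'E'
from h import *
plan((.599,-.01,.027),2.5,5)
E
```

```text
pos [ 0.6337 -0.0658  0.023 ] F [-0.7 -0.3  0.3] t 7.65 g 0.13
[9.7, -8.8, -0.8, 0.1, 0.0, -2.6],
[10.1, -8.4, -0.8, 0.1, 0.0, -2.6],
[10.5, -7.9, -0.8, 0.1, 0.0, -2.6],
[10.8, -7.4, -0.8, 0.1, 0.0, -2.6],
[11.2, -6.9, -0.8, 0.1, 0.0, -2.6],
```

Emit:
step_arm([
  [0,0,-4,0,0,0],
  [9.7,-8.8,0,0,0,-2.6],
  [10,-8.4,0,0,0,-2.6],
  [10.5,-8,0,0,0,-2.6],
  [10.8,-7.4,0,0,0,-2.6],
  [11.2,-7,0,0,0,-2.6],
  [0,0,0,0,0,0],
  [0,0,0,0,0,0],
])

```text
clock: 8.65
position: [0.5948, -0.0052, 0.0265]
ee_rot: [0.684, 0.73, 0.001, 0.002]
ft_force: [0.8, -0.7, -1.6]
grip_width: 0.134
```

```bash
python3 - <<'E'
from h import *
plan((.5965,.0466,.027),2.5,4)
cv2.imwrite('pics/w3.png',manip.camera('wrist'))
b=manip.camera('scene')
cv2.imwrite('pics/p6.png',cv2.resize(b[140:280,285:445],None,fx=4,fy=4,interpolation=2))
E
```

```text
pos [ 0.5948 -0.0052  0.0265] F [ 0.8 -0.7 -1.6] t 8.65 g 0.134
[12.9, 1.3, -0.1, 0.1, 0.0, 0.3],
[12.9, 1.2, -0.1, 0.1, 0.0, 0.3],
[12.9, 1.1, -0.1, 0.1, 0.0, 0.3],
[12.9, 1.0, -0.1, 0.1, 0.0, 0.3],
```

View pics/w3.png

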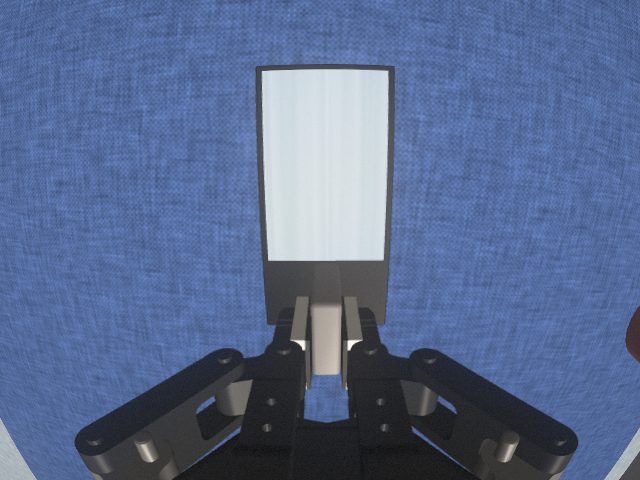

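View pics/p6.png

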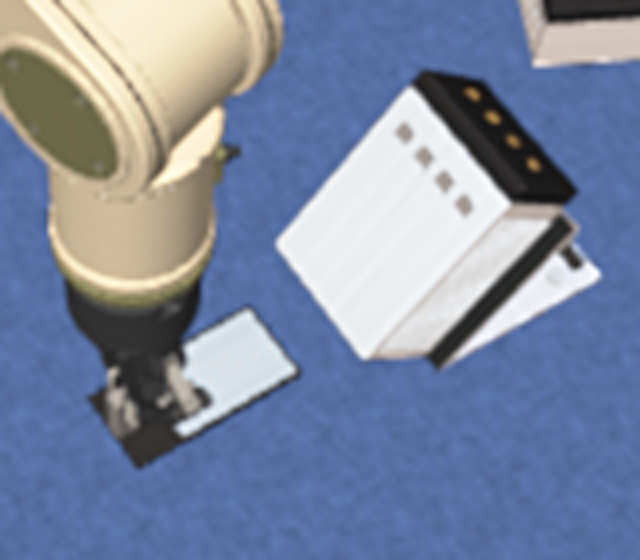

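Emit:
step_arm([
  [12,1,0,0,0,0.4],
  [12,1,0,0,0,0.4],
  [12,1,0,0,0,0.4],
  [9,1,0,0,0,0],
  [0,0,0,0,0,0],
  [0,0,0,0,0,0],
])

```text
clock: 9.5
position: [0.5969, 0.0438, 0.0264]
ee_rot: [0.692, 0.722, 0.002, 0.001]
ft_force: [0.9, -0.8, -1.2]
grip_width: 0.133
```

```bash
python3 - <<'E'
from h import *
plan((.5965,.0466,.021),2.5,1)
b=manip.camera('scene')
cv2.imwrite('pics/p7.png',cv2.resize(b[140:280,285:445],None,fx=4,fy=4,interpolation=2))
E
```

```text
pos [0.5969 0.0438 0.0264] F [ 0.9 -0.8 -1.2] t 9.5 g 0.133
[2.9, -0.3, 5.4, 0.3, -0.0, -0.1],
```

View pics/p7.png

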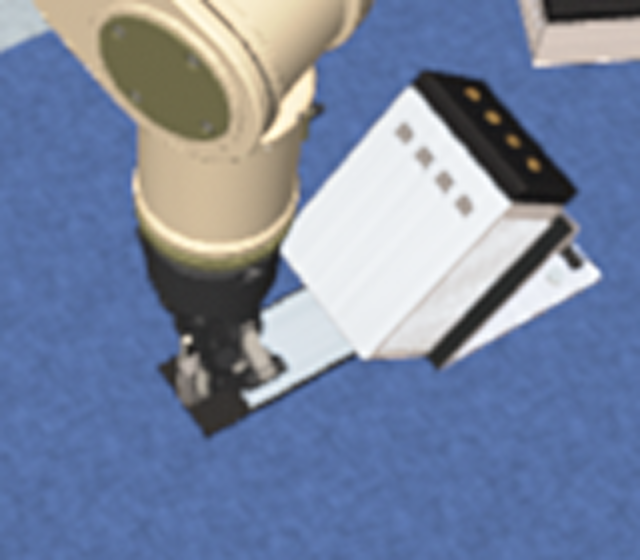

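Blade is under the edge (front hidden behind the module's lower edge). Lower to the bench.

Emit:
step_arm([
  [3,0,1,0,0,0],
  [0,0,2,0,0,0],
  [0,0,2,0,0,0],
  [0,0,1.5,0,0,0],
  [0,0,1,0,0,0],
])

```text
clock: 10.18
position: [0.597, 0.046, 0.0229]
ee_rot: [0.693, 0.721, 0.001, 0.002]
ft_force: [-4.2, -0.5, 8.0]
grip_width: 0.131
```

Emit:
step_arm([
  [0,0,0,0,0,0],
  [0,0,0,0,0,0],
  [0,0,0,0,0,0],
  [0,0,0,0,0,0],
], jaw=35)

```text
clock: 10.68
position: [0.5973, 0.0455, 0.0228]
ee_rot: [0.693, 0.721, 0.001, 0.002]
ft_force: [-0.8, 0.0, -0.3]
grip_width: 0.409
```

Emit:
step_arm([
  [0,0,-10,0,0,0],
  [0,0,-20,0,0,0],
  [0,0,-30,0,0,0],
  [-20,0,-40,0,0,0],
  [-45,0,-30,0,0,0],
  [-45,0,0,0,0,0],
  [-45,0,0,0,0,0],
  [-45,0,0,0,0,0],
  [-30,0,0,0,0,0],
  [0,0,0,0,0,0],
])

```text
clock: 11.92
position: [0.6086, -0.1892, 0.1728]
ee_rot: [0.691, 0.722, 0.005, 0.008]
ft_force: [0.1, -0.1, 0.2]
grip_width: 0.411
```

```bash
python3 - <<'E'
from h import *
a=manip.camera('top');b=manip.camera('scene')
cv2.imwrite('pics/top8.png',cv2.resize(a[180:265,180:320],None,fx=5,fy=5,interpolation=2))
cv2.imwrite('pics/p8.png',cv2.resize(b[140:280,285:445],None,fx=4,fy=4,interpolation=2))
E
```

```text
(no output)
```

View pics/top8.png

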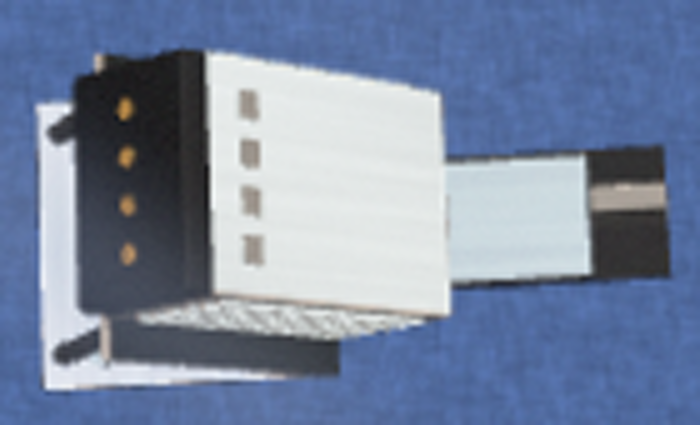

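View pics/p8.png

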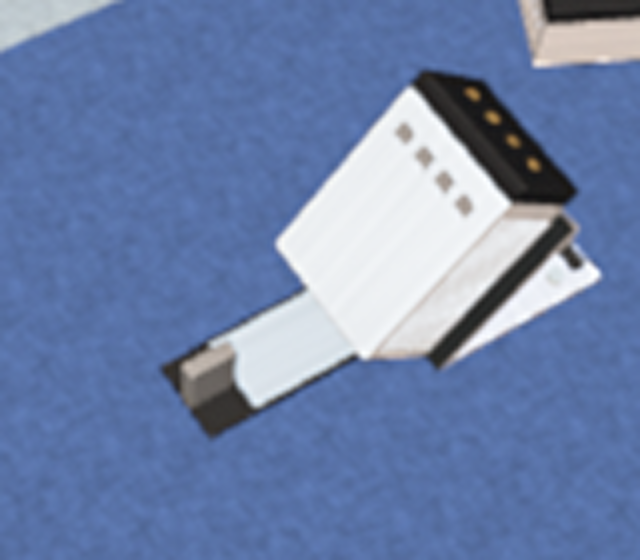

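```bash
python3 - <<'E'
from h import *
T=lambda u,v:np.array([u/5+180,v/5+180]); S=lambda u,v:np.array([u/4+285,v/4+140])
m=[("top",(-.017,-.03,.004),T(663,147)),("top",(-.017,.03,.004),T(670,275)),("scene",(-.017,.03,.004),S(163,370)),("scene",(-.017,-.03,.004),S(210,437)),
("top",(.0,.006,.045),T(628,211)),("top",(.0,-.006,.045),T(628,186))]
p,r=fit(m,[.59,.05,1.617]);print(p,r)
for q in ([.5891,.1797,1.6166],[.5911,.1775,1.612]):
    c,s=np.cos(q[2]),np.sin(q[2]);d=p[:2]-q[:2];print("rel",c*d[0]+s*d[1],-s*d[0]+c*d[1],p[2]-q[2])
E
```

```text
[0.59517643 0.04533871 1.62664879] [[-0.2 -0.9]
 [ 0.1 -0.2]
 [-1.4 -1.7]
 [-0.3 -0.6]
 [-0.  -0.5]
 [-0.4 -0.9]]
rel -0.13449860157778668 8.202948442172231e-05 0.010048793276278944
rel -0.13221703914149974 0.0013710172950031456 0.014648793276278882
```

All within tolerance; handing in.

```bash
python3 -c "
from workcell import manip
print(manip.hand_in(), manip.get_obs()['clock'])"
```

```text
the job is handed in; nothing more can be done
the job is handed in; nothing more can be done
```

I tipped the tall module back onto the rest with the partly open fingertips. Then I took the mirror by its tab, slid it under the raised front edge, set it flat on the bench, let go and backed the arm clear. I handed the job in at about 12 s; no verdict was reported.

**Last checks, from the final top and scene pictures:**
- **Module:** it leans on the rest. Its fitted rear edge is within about 3 mm of the board's foot and within 1 deg of square. That fit assumed the 40 deg tilt, which I did not measure on its own. I made it just after tipping, and the final pictures show the module unmoved.
- **Mirror:** its origin is 132–134 mm before the foot line, so the front edge is about 27–29 mm in. It is about 1 mm off centre and within 1 deg of square.
- **Flat on the bench:** I pressed the mirror down until it pushed back with 8 N, then released it, and it looks flat in the pictures. I did not measure its tilt or height separately.
- **Squat module:** I kept well away from it and it looks unmoved, though I did not measure its position.

None of the checks failed. The largest disagreement was up to 4 pixels at the module's upper edge, where I picked the corners on the black cap. The bottom corners, which matter for the mirror, agreed to within 1.5 pixels.

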